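# Set the end guide of a photo printer's card tray

### The arm

A 6-joint arm with a two-finger parallel gripper is mounted at the origin on the work surface. World frame = base frame: x ahead of the robot, y to its left, z up, the work surface at z = 0. Lengths are in mm, angles in rad, forces in N, time in s.
With the tool pointing down it reaches from about 350 to 725 mm from the base axis. Payload 4.3 kg.
Tool frame: the origin (TCP) lies midway between the tips of the shut fingers; the grasp point (between the pads) lies 19 mm behind it (manip.hold_point_z is the distance from the TCP to the grasp point, in mm); z points along the fingers, y is the line along which they close (so a half turn about z gives the same grasp; the last joint's range is limited). The gripper opens to 85 mm and grips with 20 to 120 N. Pads are 22 mm wide; open, the fingers measure 114 mm over their backs; the gripper's body (76 mm by 85 mm) begins 54 mm behind the grasp point. The pads swing forward as they close: fully open they stand 13 mm farther back than shut.
Start: joints at [-1.296, 0.377, 0.081, 1.274, 0, 1.46], TCP at [215.854, -532.986, 231.329] pointing down, gripper open.
Joint ranges: [-2.72, 2.72], [-0.84, 1.66], [-1.02, 1.22], [-1.77, 2.12], [-1.37, 1.28], [-3.14, 3.14]. Speed limits (rad/s): [2.57, 2.57, 3.14, 3.14, 3.14, 3.14].

### API

Orientations are given as a unit quaternion [w, x, y, z].
In Python, from workcell import manip, cams gives the robot as it stands. The module is installed in compiled form; this text tells all that it offers.
- The arm moves only by the tool send_path, called after "Emit:" by a JSON object that holds its "op" and its "data". Schema: {"type":"object","properties":{"segments":{"type":"array","items":{"type":"object","properties":{"trans":{"type":"array","items":{"type":"number"},"minItems":3,"maxItems":3},"rotvec":{"type":"array","items":{"type":"number"},"minItems":3,"maxItems":3}},"additionalProperties":false},"minItems":1,"maxItems":8},"finger_gap":{"type":"number"},"force":{"type":"number"},"only":{"type":"string"},"quiet":{"type":"boolean"},"lines":{"type":"string"}},"required":["segments"],"additionalProperties":false}. segments is a list of rows, 1 to 8 of them, each an object with the fields trans (a list: dx, dy, dz in parts of the range, where 1.0 means 60 cm), rotvec (a list: a rotation vector rx, ry, rz in parts of the range, where 1.0 means pi rad); a field left out counts as zero; each row shifts and turns the commanded pose from where the row before left it, along the tool's axes as they then stand; what a row does not reach is not made up. A row lasts 1/12 s, in which the tool goes at most 41.7 mm and 0.125 rad, less where a joint would pass 70% of its speed; a pose out of reach is approached as far as the arm can. finger_gap is the finger opening in mm, set as the call begins (left out keeps the last). The fingers move at their own pace and stop on an object; force is the grip in N (left out, the last holds). Time passes only in rows, so rows that do not move let the fingers close. The tool returns the time, the measured TCP pose, the force, the opening and the grip force at its end. only (a regular expression) keeps the lines of the reply that match it, lines (a string "A,B") keeps lines A to B, and quiet returns only ok. A shift or turn number past 1, either way, is cut back to 1. Input that does not fit is refused with a message, and nothing moves.
- manip.observe(): the state, without advancing time (a new reading comes with each control period).
- cams.capture(name): name is "scene" or "side" or "wrist"; returns a dict with "pixels" (400x640x3 uint8, red, green, blue), "range_z" (400x640 float32, mm along the optical axis (not along the pixel's ray), 0 where there is no reading), "mtx" (3x3 intrinsics, pixels), "k1" (the pictures are not rectified: a ray, as slopes to the right and down, at radius r is drawn at 1 + k1 r^2 times it, then the intrinsics apply), "pose" (4x4, takes a point from camera to world coordinates); the wrist camera has in their place "T_tool_cam" (4x4, takes a point from camera to tool coordinates, whose origin is the TCP and whose axes are the flange's). Camera axes: x right, y down, z forward; pixel columns grow to the right and rows downward; lengths in mm; the calibration is good to about 2 mm. A picture is of the moment at which its call begins: read the wrist's pose just before it.
- manip.sign_off(): hands the job in; it is judged then, once.
The state is a dict: "time_s": time; "q": joint angles; "qd": joint speeds; "joint_efforts": joint torques, N m; "eef_pos": TCP position; "ee_rot": TCP orientation; "wrist_force": force on the tool from outside, world axes, zero at the start; "moment": the same for the moment, N m; "width": finger opening in mm; "grip_force": force on a finger pad.
Only numpy, scipy, OpenCV 4.12 (cv2) and the standard library are available. Lean on these libraries where they do the work, as an engineer would, in place of code of your own. Each camera call takes 0.05 s, during which the arm holds its last target. There are 200 camera calls.

### The job

The end guide in the photo printer's card tray has been left standing back from the cards. Hook a fingertip behind the tray's front lip and draw the tray right out to its stop, then hook behind the end guide and draw it forward until it holds the stack of cards snugly against the card stop, and push the tray fully home again. Use the fingertips only, grip or lift nothing, and leave everything else on the desk where it stands.

Things in the scene. Friction and masses are not known exactly. Their poses are not given: they have to be found in the camera images.
- printer: compact photo printer, 260 deep x 270 wide, 76 mm high over its front 100 mm, 96 mm high behind; it does not move. Origin: centre of its underside. +x points from its front to its back, z up; the flat front face is at x = -130 mm and the card tray slides out of a bay in this face towards -x, centred on y = 0
- tray (a joint): how far the tray has been drawn out, m: 0 fully home, 0.195 at its out stop. When home, its front 52 mm still stand out of the printer. About 4 N of friction; it stays where it is left
- lip_top (a point): middle of the top edge of the tray's front lip, on its inner face (towards the printer), 50 mm above the desk; moves with the tray. Axes as the printer's: +x into the printer, z up. The lip is 168 mm wide and, with its facia, 8 mm thick. The tray is 280 mm long; its sides are 46 mm high beside the finger well, 32 mm beside the cards
- well (a point): centre of the finger well behind the lip, on its floor, 12 mm above the desk; moves with the tray, axes as the printer's. The well is open above, 40 mm long (x, from the lip's inner face to the card stop) and 156 mm wide. The card stop's top is 34 mm above the desk
- facia (a point): middle of the outer face of the white facing panel on the outside of the lip, 25 mm above the desk; +x into the printer. The panel is 172 mm wide, from 8 to 42 mm above the desk: the part to push on. 8 mm from lip_top towards -x; moves with the tray
- card_stop (a point): foot of the card stop on the side of the cards, middle of the tray, on the tray floor (12 mm above the desk), 44 mm behind lip_top; moves with the tray, axes as the printer's. The cards' front edge belongs here
- cards: loose, squared stack of stiff photo cards lying flat in the tray, 100 mm along the tray (x) x 148 mm across x 14 mm high, about 0.2 kg. Origin: centre of its underside; at the card stop it is 50 mm behind card_stop. The tray's sides keep it straight (2 mm play each side)
- guide (a joint): how far the end guide has been drawn towards the front of the tray, m: grows towards the lip; 0.048 when it touches cards lying at the card stop. It slides in a groove in the tray floor with about 2 N of friction and stays where it is left
- guide_top (a point): middle of the top edge of the end guide's upright plate, on its back face (away from the cards), 52 mm above the desk; axes as the printer's. The upright is 100 mm wide, 7 mm thick. The guide is inside the printer until the tray is drawn out; at the out stop at least 45 mm lie free between the upright and the printer's front face
- guide_face (a point): middle of the guide's front face (towards the cards) at floor height, 7 mm in front of guide_top and 40 mm below it. With snug cards it is 100 mm behind card_stop
- guide_foot (a point): middle of the guide's foot, on its top, 17 mm above the desk, 17 mm behind guide_top. The foot lies on the tray floor behind the upright, 50 mm wide and 34 mm long; at the ends of the upright are two small ribs, 12 mm long, 30 mm above the desk. Moves with the guide
- film_can_a: black film can with a grey cap, 34 mm across, 51 mm high, standing beside the tray's path on the robot's side; loose, to be left alone. Origin: centre of its underside
- film_can_b: the same kind of film can, 34 mm across, 51 mm high, on the far side of the tray's path; loose, to be left alone. Origin: centre of its underside
- glue_stick: glue stick with red cap, 29 mm across, 90 mm high, standing on the far side of the tray's path; loose, to be left alone. Origin: centre of its underside
- lens: black camera lens standing on end, 68 mm across, 72 mm high; loose, to be left alone. Origin: centre of its underside
- loupe: magnifier with clear foot, 48 mm across, 46 mm high; loose, to be left alone. Origin: centre of its underside
- slide_box: slide box with clear lid, 117 x 60 x 58 mm, beside the printer on the robot's side; loose, to be left alone. Origin: centre of its underside
Mind the look-alikes: they are no part of the job. Of the things like the cards, leave any that is brown; of the rest the larger one is meant.

How it is judged:
By the outcome, as a careful person would: the job done as asked, in the order asked, and still so for the second after the job is handed in, with the robot touching nothing.
It also fails if it takes over 51 s, if anything falls off the work surface, if the arm or the gripper's body presses on something with over 40 N, if the wrist force passes 120 N, or if a joint passes its speed limit or range.

## Working session

There is one attempt and no reset: what is moved stays moved. The work goes in short steps, Python scripts to look and compute and a tool call to move; the robot and the scene stay as the last step left them, time stands still between calls to the robot, and variables do not carry over. Pictures are saved under pics/ and viewed, at most 10 in all, crops included, and the job is handed in when it is done.

```bash
mkdir -p pics
```

Create h.py:
```python
import numpy as np, cv2
from workcell import manip, cams
from scipy.spatial.transform import Rotation as R
def pose(c):
    if 'pose' in c: return np.array(c['pose'])
    s=c['s']; T=np.eye(4); w,x,y,z=s['ee_rot']; T[:3,:3]=R.from_quat([x,y,z,w]).as_matrix(); T[:3,3]=s['eef_pos']
    return T@np.array(c['T_tool_cam'])
def cap(n):
    s=manip.observe(); c=cams.capture(n); c['s']=s; return c
def slopes(c,uv):
    K=np.array(c['mtx']); return cv2.undistortPoints(np.array(uv,float).reshape(-1,1,2),K,np.array([c['k1'],0,0,0.])).reshape(-1,2)
def plane(c,uv,z):
    m=slopes(c,uv); T=pose(c); d=np.c_[m,np.ones(len(m))]@T[:3,:3].T; o=T[:3,3]
    return o+d*((z-o[2])/d[:,2])[:,None]
def cloud(c):
    h,w=c['range_z'].shape; v,u=np.mgrid[:h,:w]; m=slopes(c,np.c_[u.ravel(),v.ravel()]); z=c['range_z'].ravel()[:,None]
    T=pose(c); P=np.c_[m,np.ones(len(m))]*z@T[:3,:3].T+T[:3,3]; P[z[:,0]==0]=np.nan
    return P.reshape(h,w,3)
def save(c,f): cv2.imwrite('pics/'+f,c['pixels'][:,:,::-1])
```

Run:
```python
from h import *
for n in ['scene','side']:
    c=cap(n); save(c,n+'0.png'); np.save(n+'0.npy',cloud(c)); print(n,np.round(c['pose'],2).tolist(),c['mtx'],c['k1'])
print(manip.observe())
```

```text
scene [[0.87, 0.39, -0.3, 831.76], [0.5, -0.66, 0.56, -413.09], [0.02, -0.64, -0.77, 782.63], [0.0, 0.0, 0.0, 1.0]] [[437.12865227   0.         312.62785489]
 [  0.         437.12865227 201.97895252]
 [  0.           0.           1.        ]] -0.023229767906402132
side [[-0.94, -0.21, 0.25, 356.18], [-0.33, 0.56, -0.76, 800.08], [0.02, -0.8, -0.59, 583.25], [0.0, 0.0, 0.0, 1.0]] [[369.93486271   0.         323.83901562]
 [  0.         369.93486271 200.69101451]
 [  0.           0.           1.        ]] -0.014274548281798645
{'time_s': 0.1, 'q': array([-1.29631613e+00,  3.78003287e-01,  7.97640869e-02,  1.27442584e+00,
       -2.78315918e-06,  1.46045842e+00]), 'qd': array([ 4.21770659e-04, -8.25657380e-04,  2.44893411e-03,  6.67658563e-05,
       -4.62636529e-04,  1.54142634e-03]), 'joint_efforts': array([ 1.69458344e-03, -4.64691889e+01,  2.70583051e+01,  1.20501759e-02,
       -1.23531777e-04, -3.69173918e-06]), 'eef_pos': array([ 215.67083135, -532.37453269,  230.44852327]), 'ee_rot': array([-9.31098356e-04,  9.81545986e-01,  1.91223962e-01, -7.79846205e-05]), 'wrist_force': array([0.31621544, 0.5390456 , 0.05528495]), 'moment': array([ 0.0088766 , -0.02624731, -0.00929154]), 'grip_force': 0.0, 'width': 85.70111607087104}
```

View pics/scene0.png

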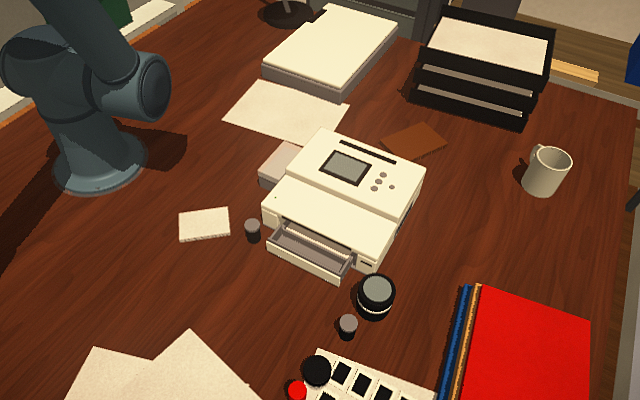

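View pics/side0.png

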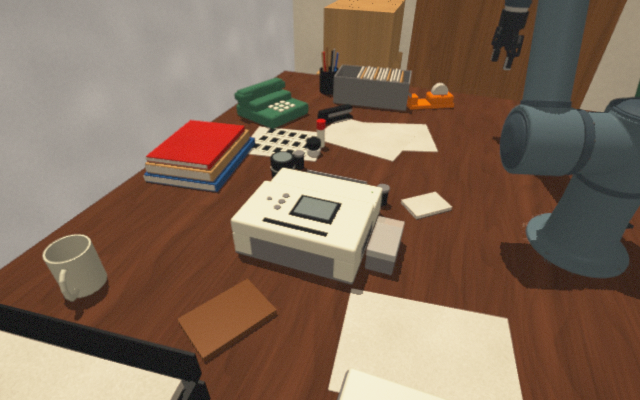

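The scene view shows the printer at about (345,195). Its tray lip runs from (268,240) to (345,280), with film cans at (252,230) and (347,326) and the lens at (376,295). The side view shows the printer's back. Next I fit the printer pose from the depth.

Run:
```python
from h import *
P=np.load('scene0.npy')
def comp(mask,seed):
    n,l=cv2.connectedComponents(mask.astype(np.uint8)); return l==l[seed[1],seed[0]]
z=P[...,2]
for lo,hi,seed in [(90,102,(320,150)),(70,82,(320,220))]:
    m=comp((z>lo)&(z<hi),seed); p=P[m]; r=cv2.minAreaRect(p[:,:2].astype(np.float32)); print(lo,m.sum(),np.median(p[:,2]),r,cv2.boxPoints(r).round(1).tolist())
# tops of others
for n,s in dict(canA=(252,222),canB=(347,321),lens=(377,289),glue=(297,390),loupe=(316,370),lip=(306,263),sbox=(278,160)).items():
    zz=P[s[1],s[0],2]; m=comp(abs(z-zz)<4,s); p=P[m]; print(n,P[s[1],s[0]].round(),m.sum(),cv2.minAreaRect(p[:,:2].astype(np.float32)))
```

```text
90 6449 95.94131822094266 ((593.9481811523438, 218.67291259765625), (270.9555358886719, 163.53053283691406), 0.22036658227443695) [[458.20001220703125, 299.8999938964844], [458.79998779296875, 136.39999389648438], [729.7000122070312, 137.39999389648438], [729.0999755859375, 301.0]]
70 5347 76.06017093886362 ((593.895751953125, 93.49147033691406), (272.1485595703125, 116.0498046875), 2.209557294845581) [[455.70001220703125, 146.1999969482422], [460.20001220703125, 30.299999237060547], [732.0999755859375, 40.79999923706055], [727.5999755859375, 156.6999969482422]]
canA [461.   6.  51.] 169 ((462.62274169921875, 2.498220443725586), (31.12076187133789, 33.314632415771484), 35.29678726196289)
canB [732. -91.  54.] 172 ((734.5440673828125, -89.51374816894531), (30.72470474243164, 31.66171646118164), 0.9094356894493103)
lens [754. -17.  73.] 961 ((754.0035400390625, -16.097225189208984), (65.95748138427734, 67.65446472167969), 27.356164932250977)
glue [ 722. -244.   89.] 291 ((721.63818359375, -244.369873046875), (27.47673225402832, 27.329225540161133), 31.41441535949707)
loupe [ 726. -190.   45.] 658 ((725.9166870117188, -187.79783630371094), (47.076175689697266, 47.19363784790039), 12.049081802368164)
lip [604. -15.  36.] 173 ((592.5716552734375, -12.738069534301758), (170.69387817382812, 6.532439231872559), 0.3557143807411194)
sbox [414. 181.  59.] 779 ((417.51953125, 188.02264404296875), (60.69063186645508, 116.79566192626953), 0.3045792579650879)
```

Run:
```python
import cv2
i=cv2.imread('pics/scene0.png')[175:345,215:415]; cv2.imwrite('pics/crop0.png',cv2.resize(i,None,fx=3.5,fy=3.5,interpolation=cv2.INTER_CUBIC))
```

```text
(no output)
```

View pics/crop0.png

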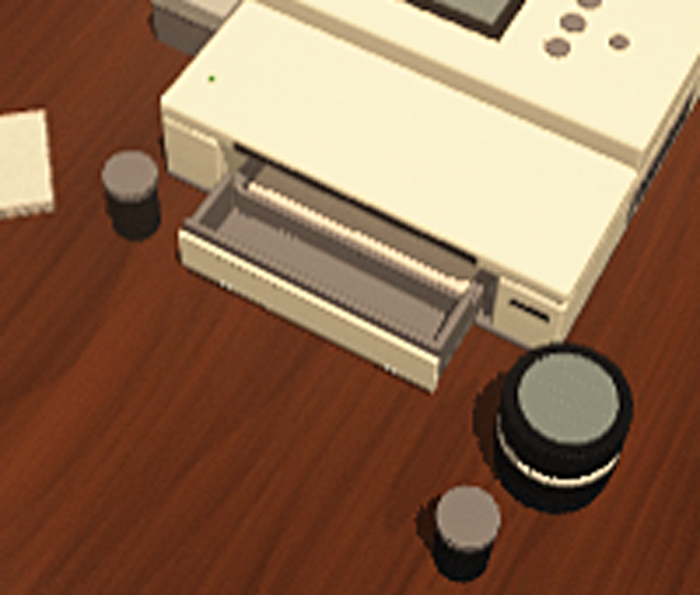

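The crop shows the tray's facia facing world -y, with the well open behind it and the cans and lens clear of its path. The printer fits at about (594,170), with +x along world +y, its front face at y≈40 and the facia at y≈-12. First I shut the fingers and turn the tool so its x axis lies along world +y.

The manual's scale: shifts go in shares of 60 cm and turns go in shares of pi rad. Converting my numbers, -0.119 rad is -0.0379.

Emit:
{"op": "send_path", "data": {"segments": [{"rotvec":[0,0,-0.0379]},{"rotvec":[0,0,-0.0379]},{"rotvec":[0,0,-0.0379]},{"rotvec":[0,0,-0.0379]},{"rotvec":[0,0,-0.0379]}], "finger_gap": 0, "force": 40}}

```text
time_s: 0.52
eef_pos: [215.7, -532.6, 230.7]
ee_rot: [-0.001, 0.881, 0.473, 0.0]
wrist_force: [-0.6, -0.2, -0.3]
width: 25.6
grip_force: 0.0
```

Emit:
{"op": "send_path", "data": {"segments": [{"rotvec":[0,0,-0.0376]},{"rotvec":[0,0,-0.0376]},{"rotvec":[0,0,-0.0376]},{"rotvec":[0,0,-0.0376]},{"rotvec":[0,0,-0.0376]},{}]}}

```text
time_s: 1.02
eef_pos: [215.7, -532.6, 230.8]
ee_rot: [-0.001, 0.707, 0.707, 0.0]
wrist_force: [0.3, 0.5, 0.3]
width: -0.1
grip_force: 0.0
```

Run:
```python
from h import *
P=np.load('scene0.npy'); z=P[...,2]
X=P[...,0];Y=P[...,1]
# lip top z 46-52, front face of printer, facia, card stop
for n,m in dict(liptop=(z>44)&(z<53)&(Y<10)&(Y>-25)&(X>515)&(X<673),facia=(z>12)&(z<40)&(Y<-5)&(Y>-25)&(X>520)&(X<668),floor=(z>9)&(z<15)&(Y<40)&(Y>-10)&(X>530)&(X<655),stop=(z>31)&(z<36)&(Y>20)&(Y<60)&(X>530)&(X<655),front=(z>20)&(z<68)&(Y>30)&(Y<50)&((X<505)|(X>685))&(X>465)&(X<722)).items():
    p=P[m]; print(n,m.sum(),p.mean(0).round(1),np.percentile(p[:,1],[3,25,50,75,97]).round(1), np.polyfit(p[:,0],p[:,1],1))
print(manip.observe()['ee_rot'])
```

```text
liptop 263 [597.   -9.4  48.3] [-12.6 -10.8  -9.8  -8.5  -5.8] [ 6.57957119e-03 -1.33461133e+01]
facia 481 [596.  -14.2  26.5] [-15.5 -14.7 -14.2 -13.8 -12.6] [-1.29406641e-03 -1.33899416e+01]
floor 499 [593.8  24.7  12.2] [14.8 19.3 24.5 30.  34.3] [-9.45712926e-04  2.52537487e+01]
stop 116 [591.7  34.8  33.5] [32.5 33.7 34.7 35.8 37.5] [-5.32937665e-03  3.79360804e+01]
front 432 [600.9  41.6  44.3] [39.7 40.9 41.4 42.1 44.6] [-3.71958967e-03  4.38636100e+01]
[-5.04420426e-04  7.06822944e-01  7.07390272e-01  2.73002434e-04]
```

Scaled: 34.2 mm is 0.057, 23.6 mm is 0.0393.

Emit:
{"op": "send_path", "data": {"segments": [{"trans":[0.057,0.0393,0]},{"trans":[0.057,0.0393,0]},{"trans":[0.057,0.0393,0]},{"trans":[0.057,0.0393,0]},{"trans":[0.057,0.0393,0]},{"trans":[0.057,0.0393,0]},{"trans":[0.057,0.0393,0]},{"trans":[0.057,0.0393,0]}]}}

```text
time_s: 1.68
eef_pos: [405.5, -257.6, 231.2]
ee_rot: [-0.0, 0.709, 0.705, -0.0]
wrist_force: [0.3, 0.4, -0.1]
width: -0.2
grip_force: 0.0
```

Emit:
{"op": "send_path", "data": {"segments": [{"trans":[0.057,0.0393,0]},{"trans":[0.057,0.0393,0]},{"trans":[0.057,0.0393,0]},{"trans":[0.057,0.0393,0]},{"trans":[0.057,0.0393,0]},{"trans":[0.057,0.0393,0]},{"trans":[0.057,0.0393,0]},{"trans":[0.057,0.0393,0]}]}}

```text
time_s: 2.35
eef_pos: [594.6, 15.9, 231.0]
ee_rot: [-0.0, 0.709, 0.706, -0.0]
wrist_force: [0.9, -1.5, 0.2]
width: -0.1
grip_force: 0.0
```

Emit:
{"op": "send_path", "data": {"segments": [{"trans":[0,0,0.05]},{"trans":[0,0,0.05]},{"trans":[0,0,0.05]},{"trans":[0,0,0.0333]},{}]}}

```text
time_s: 2.77
eef_pos: [589.8, 14.4, 115.8]
ee_rot: [-0.004, 0.708, 0.706, -0.003]
wrist_force: [-0.8, -1.4, 0.3]
width: -0.3
grip_force: 0.0
```

Run:
```python
from h import *
c=cap('scene'); save(c,'s1.png'); c=cap('wrist'); save(c,'w1.png'); s=manip.observe(); print(s['eef_pos'],s['ee_rot'])
P=cloud(c)
z=P[...,2]; X=P[...,0];Y=P[...,1]
for n,m in dict(liptop=(z>46)&(z<54)&(Y<10)&(Y>-25)&(X>515)&(X<673),floor=(z>9)&(z<15)&(Y<40)&(Y>-10)&(X>530)&(X<655),stop=(z>31)&(z<36)&(Y>20)&(Y<60)&(X>530)&(X<655)).items():
    p=P[m]; print(n,m.sum(),len(p) and np.percentile(p[:,1],[3,50,97]).round(1))
```

```bash
python3 -c "
import cv2;a=cv2.imread('pics/s1.png')[100:320,180:480];cv2.imwrite('pics/m1.png',cv2.vconcat([cv2.resize(a,(400,293)),cv2.resize(cv2.imread('pics/w1.png'),(400,250))]))"
```

```text
[593.09455176  13.88110294 120.79996781] [-0.00087372  0.70810051  0.70611065 -0.00081375]
liptop 2082 [-12.2  -9.1  -7.6]
floor 6239 [-8.1  5.7 19.1]
stop 0 0
```

View pics/m1.png

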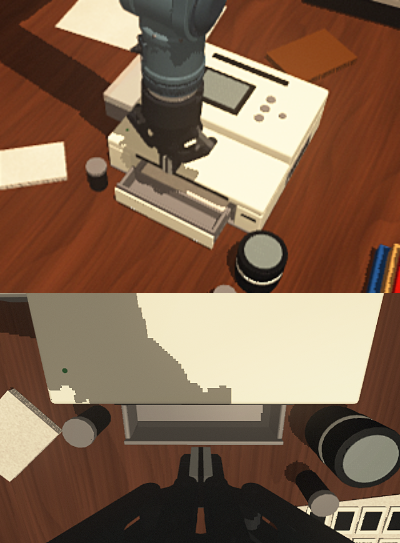

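The views show the shut fingers hanging above the middle of the well. Wrist depth puts the lip top at y≈-12 to -7, and the tip is at y≈14. I go down into the well to z≈22.

Scaled: 25 mm is 0.0417, 16 mm is 0.0267.

Emit:
{"op": "send_path", "data": {"segments": [{"trans":[0,0,0.0417]},{"trans":[0,0,0.0417]},{"trans":[0,0,0.0417]},{"trans":[0,0,0.0267]},{"trans":[0,0,0.0133]},{},{}]}}

```text
time_s: 3.45
eef_pos: [595.3, 13.6, 23.9]
ee_rot: [0.001, 0.708, 0.707, 0.001]
wrist_force: [-0.6, 0.4, -0.8]
width: -0.0
grip_force: 0.0
```

Emit:
{"op": "send_path", "data": {"segments": [{"trans":[-0.005,0,0]},{"trans":[-0.005,0,0]},{"trans":[-0.005,0,0]},{"trans":[-0.005,0,0]},{}]}}

```text
time_s: 3.87
eef_pos: [595.1, 1.8, 23.3]
ee_rot: [0.0, 0.708, 0.707, 0.001]
wrist_force: [0.9, 3.0, 1.2]
width: 0.2
grip_force: 1.3
```

Scaled: -15 mm is -0.025, -10 mm is -0.0167.

Emit:
{"op": "send_path", "data": {"segments": [{"trans":[-0.0083,0,0]},{"trans":[-0.0167,0,0]},{"trans":[-0.025,0,0]},{"trans":[-0.025,0,0]},{"trans":[-0.025,0,0]},{"trans":[-0.025,0,0]},{"trans":[-0.025,0,0]},{"trans":[-0.025,0,0]}]}}

```text
time_s: 4.53
eef_pos: [594.6, -102.7, 23.0]
ee_rot: [-0.0, 0.707, 0.707, 0.001]
wrist_force: [1.6, 5.0, 3.7]
width: 0.3
grip_force: 2.7
```

Emit:
{"op": "send_path", "data": {"segments": [{"trans":[-0.025,0,0]},{"trans":[-0.025,0,0]},{"trans":[-0.025,0,0]},{"trans":[-0.02,0,0]},{"trans":[-0.0133,0,0]},{"trans":[-0.01,0,0]},{"trans":[-0.0067,0,0]},{}]}}

```text
time_s: 5.2
eef_pos: [593.6, -179.1, 22.1]
ee_rot: [0.0, 0.708, 0.706, -0.001]
wrist_force: [0.7, -0.1, -0.5]
width: -0.2
grip_force: 0.1
```

Scaled: -3 mm is -0.005, -2 mm is -0.0033.

Emit:
{"op": "send_path", "data": {"segments": [{"trans":[-0.005,0,0]},{"trans":[-0.005,0,0]},{"trans":[-0.005,0,0]},{"trans":[-0.0033,0,0]},{"trans":[-0.0033,0,0]},{}]}}

```text
time_s: 5.7
eef_pos: [593.3, -187.0, 22.1]
ee_rot: [-0.003, 0.707, 0.708, 0.003]
wrist_force: [0.8, 13.6, 5.0]
width: 0.0
grip_force: 7.1
```

Emit:
{"op": "send_path", "data": {"segments": [{"trans":[-0.0033,0,0]},{"trans":[-0.0033,0,0]},{"trans":[-0.0033,0,0]},{}]}}

```text
time_s: 6.03
eef_pos: [593.2, -187.0, 22.1]
ee_rot: [-0.007, 0.705, 0.709, 0.007]
wrist_force: [1.5, 28.2, 11.5]
width: -0.2
grip_force: 14.6
```

Scaled: -40 mm is -0.0667, -30 mm is -0.05.

Emit:
{"op": "send_path", "data": {"segments": [{"trans":[0.0133,0,0]},{"trans":[0.0133,0,0]},{"trans":[0.0083,0,0]},{"trans":[0,0,-0.05]},{"trans":[0,0,-0.0667]},{"trans":[0,0,-0.0667]},{"trans":[0,0,-0.0333]},{}]}}

```text
time_s: 6.7
eef_pos: [597.3, -178.8, 158.7]
ee_rot: [0.006, 0.708, 0.706, 0.001]
wrist_force: [0.9, -0.9, 0.6]
width: 0.0
grip_force: 0.0
```

Run:
```python
from h import *
c=cap('scene'); save(c,'s2.png'); P=cloud(c); w=cap('wrist'); save(w,'w2.png'); W=cloud(w); print(w['s']['eef_pos'])
for nm,Q in (('scene',P),('wrist',W)):
  z=Q[...,2]; X=Q[...,0];Y=Q[...,1]; t=(X>550)&(X<640)
  for n,m in dict(liptop=(z>46)&(z<54)&(Y<-180)&(Y>-225)&t,stop=(z>31)&(z<37)&(Y>-175)&(Y<-140)&t,cards=(z>23)&(z<29)&(Y>-165)&(Y<0)&t,guide=(z>46)&(z<58)&(Y>-60)&(Y<35)&t,gside=(z>28)&(z<45)&(Y>-100)&(Y<35)&t,foot=(z>15)&(z<20)&(Y>-60)&(Y<35)&t,floor=(z>9)&(z<14)&(Y>-60)&(Y<35)&t).items():
    p=Q[m]; print(nm,n,m.sum(),len(p) and (np.percentile(p[:,1],[2,50,98]).round(1),np.median(p[:,2]).round(1)))
a=c['pixels'][150:350,200:460,::-1]; cv2.imwrite('pics/m2.png',cv2.vconcat([cv2.resize(a,(520,400))[:330],cv2.resize(w['pixels'][:,:,::-1],(520,265))]))
```

```text
[ 595.92862869 -178.17283967  155.61522626]
scene liptop 148 (array([-203.1, -201.1, -198.5]), np.float64(49.0))
scene stop 118 (array([-159. , -156.9, -154.4]), np.float64(33.5))
scene cards 1876 (array([-157.8, -106.9,  -33.2]), np.float64(25.8))
scene guide 133 (array([-31.3, -29.5, -26.5]), np.float64(50.8))
scene gside 270 (array([-93. , -33. , -29.3]), np.float64(37.1))
scene foot 201 (array([-36.1,  -2.7,  22.8]), np.float64(16.7))
scene floor 699 (array([-41.1,  13. ,  33.8]), np.float64(12.0))
wrist liptop 869 (array([-204. , -200.7, -199.2]), np.float64(49.8))
wrist stop 709 (array([-159.2, -157. , -155.4]), np.float64(34.0))
wrist cards 17846 (array([-149.2,  -97.5,  -54.2]), np.float64(26.1))
wrist guide 0 0
wrist gside 52 (array([-95.4, -74.4, -55.1]), np.float64(28.1))
wrist foot 0 0
wrist floor 0 0
```

View pics/m2.png

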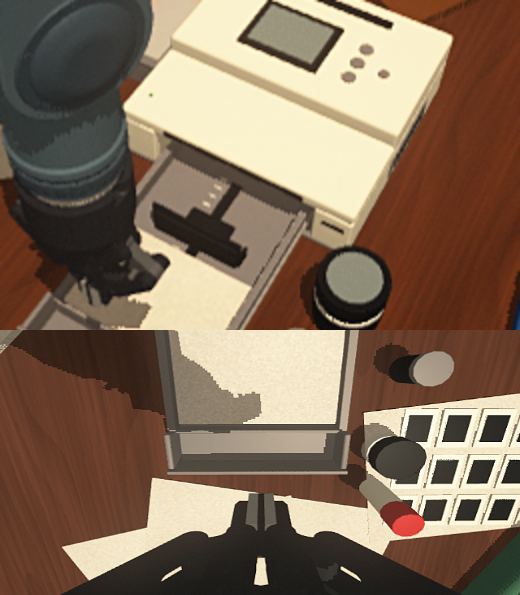

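The tray is out: lip at y≈-199 and card stop at ≈-155. The dark end guide's upright is at y≈-33 to -26, so it needs about 22 mm. I move behind it.

Scaled: 36 mm is 0.06, 25 mm is 0.0417.

Emit:
{"op": "send_path", "data": {"segments": [{"trans":[0.06,0,0]},{"trans":[0.06,0,0]},{"trans":[0.06,0,0]},{"trans":[0.06,0,0]},{"trans":[0.0417,0,0]},{"trans":[0.02,0,0]},{}]}}

```text
time_s: 7.38
eef_pos: [592.5, 6.9, 150.3]
ee_rot: [-0.001, 0.706, 0.708, -0.001]
wrist_force: [-0.7, -0.3, -0.5]
width: -0.1
grip_force: 0.0
```

Emit:
{"op": "send_path", "data": {"segments": [{"trans":[0,0,0.05]},{"trans":[0,0,0.05]},{"trans":[0,0,0.05]},{"trans":[0,0,0.0333]},{"trans":[0,0,0.02]},{"trans":[0,0,0.0083]},{}]}}

```text
time_s: 7.97
eef_pos: [592.3, 3.3, 23.1]
ee_rot: [-0.001, 0.708, 0.706, -0.002]
wrist_force: [-0.3, 0.6, 0.4]
width: -0.1
grip_force: 0.0
```

Scaled: -4 mm is -0.0067, -3 mm is -0.005.

Emit:
{"op": "send_path", "data": {"segments": [{"trans":[-0.0067,0,-0.0033]},{"trans":[-0.0067,0,-0.0033]},{"trans":[-0.0067,0,0]},{"trans":[-0.0067,0,0]},{"trans":[-0.0067,0,0]},{"trans":[-0.005,0,0]},{}]}}

```text
time_s: 8.55
eef_pos: [594.4, -18.7, 29.8]
ee_rot: [0.0, 0.708, 0.707, 0.0]
wrist_force: [0.0, 0.2, -0.4]
width: 0.1
grip_force: 0.0
```

Emit:
{"op": "send_path", "data": {"segments": [{"trans":[-0.005,0,0]},{"trans":[-0.005,0,0]},{"trans":[-0.005,0,0]},{}]}}

```text
time_s: 8.88
eef_pos: [594.0, -27.7, 29.3]
ee_rot: [0.0, 0.708, 0.707, -0.0]
wrist_force: [-0.2, 0.6, 0.1]
width: 0.1
grip_force: 0.3
```

Emit:
{"op": "send_path", "data": {"segments": [{"trans":[-0.0025,0,0]},{"trans":[-0.0025,0,0]},{}]}}

```text
time_s: 9.13
eef_pos: [593.9, -30.4, 29.2]
ee_rot: [0.0, 0.708, 0.707, -0.0]
wrist_force: [0.7, 1.8, 1.7]
width: 0.0
grip_force: 0.6
```

Scaled: -1 mm is -0.0017.

Emit:
{"op": "send_path", "data": {"segments": [{"trans":[-0.0017,0,0]},{"trans":[-0.0017,0,0]},{"trans":[-0.0017,0,0]},{}]}}

```text
time_s: 9.47
eef_pos: [593.9, -33.2, 29.2]
ee_rot: [-0.0, 0.707, 0.707, -0.0]
wrist_force: [0.9, 2.0, 0.3]
width: -0.2
grip_force: 1.1
```

Emit:
{"op": "send_path", "data": {"segments": [{"trans":[-0.0017,0,0]},{"trans":[-0.0017,0,0]},{}]}}

```text
time_s: 9.72
eef_pos: [593.9, -35.4, 29.3]
ee_rot: [0.0, 0.707, 0.707, -0.0]
wrist_force: [0.3, 2.3, 0.4]
width: 0.2
grip_force: 1.1
```

Emit:
{"op": "send_path", "data": {"segments": [{"trans":[-0.0017,0,0]},{"trans":[-0.0017,0,0]},{}]}}

```text
time_s: 9.97
eef_pos: [593.9, -36.1, 29.3]
ee_rot: [-0.001, 0.707, 0.707, 0.001]
wrist_force: [1.5, 5.9, 0.6]
width: 0.0
grip_force: 2.9
```

Scaled: -1 mm is -0.0017.

Emit:
{"op": "send_path", "data": {"segments": [{"trans":[-0.0017,0,0]},{"trans":[-0.0017,0,0]},{}]}}

```text
time_s: 10.22
eef_pos: [593.9, -36.1, 29.3]
ee_rot: [-0.002, 0.707, 0.707, 0.002]
wrist_force: [0.9, 11.0, 2.1]
width: 0.1
grip_force: 5.5
```

Emit:
{"op": "send_path", "data": {"segments": [{"trans":[-0.0017,0,0]},{"trans":[-0.0017,0,0]},{}]}}

```text
time_s: 10.47
eef_pos: [593.9, -36.2, 29.3]
ee_rot: [-0.003, 0.706, 0.708, 0.004]
wrist_force: [0.3, 14.9, 1.7]
width: 0.1
grip_force: 8.0
```

Force rises with no further motion at the predicted position, so the cards are snug. I withdraw and check.

Scaled: -40 mm is -0.0667, -30 mm is -0.05.

Emit:
{"op": "send_path", "data": {"segments": [{"trans":[0.0133,0,0]},{"trans":[0.0167,0,0]},{"trans":[0.01,0,0]},{"trans":[0,0,-0.05]},{"trans":[0,0,-0.0667]},{"trans":[0,0,-0.0667]},{"trans":[0,0,-0.0333]},{}]}}

```text
time_s: 11.13
eef_pos: [597.7, -18.0, 165.5]
ee_rot: [0.005, 0.708, 0.707, 0.003]
wrist_force: [0.4, 0.4, 0.6]
width: -0.1
grip_force: 0.0
```

Emit:
{"op": "send_path", "data": {"segments": [{"trans":[-0.0633,0,0]},{"trans":[-0.0633,0,0]},{"trans":[-0.0633,0,0]},{"trans":[-0.0633,0,0]},{"trans":[-0.0633,0,0]},{"trans":[-0.0433,0,0]},{"trans":[-0.0233,0,0]},{}]}}

```text
time_s: 11.8
eef_pos: [593.0, -250.2, 158.0]
ee_rot: [-0.0, 0.709, 0.705, -0.001]
wrist_force: [-0.4, 0.5, 0.5]
width: -0.2
grip_force: 0.0
```

Run:
```python
from h import *
c=cap('scene'); save(c,'s3.png'); P=cloud(c); print(c['s']['eef_pos'])
for nm,Q in (('scene',P),):
  z=Q[...,2]; X=Q[...,0];Y=Q[...,1]; t=(X>550)&(X<640)
  for n,m in dict(liptop=(z>46)&(z<54)&(Y<-180)&(Y>-225)&t,stop=(z>31)&(z<37)&(Y>-175)&(Y<-140)&t,cards=(z>23)&(z<29)&(Y>-165)&(Y<0)&t,guide=(z>46)&(z<58)&(Y>-80)&(Y<35)&t,foot=(z>15)&(z<20)&(Y>-60)&(Y<35)&t).items():
    p=Q[m]; print(nm,n,m.sum(),len(p) and (np.percentile(p[:,1],[2,50,98]).round(1),np.median(p[:,2]).round(1)))
a=c['pixels'][150:400,180:480,::-1]; cv2.imwrite('pics/m3.png',cv2.resize(a,(700,583)))
```

```text
[ 592.97553518 -250.15783595  158.04923764]
scene liptop 90 (array([-203.3, -201.3, -198.4]), np.float64(49.5))
scene stop 117 (array([-158.9, -156.7, -154. ]), np.float64(33.3))
scene cards 2268 (array([-157.6, -105.8,  -54.4]), np.float64(25.8))
scene guide 140 (array([-53.6, -50.1, -46.7]), np.float64(50.9))
scene foot 174 (array([-29.3, -20.6,  22.2]), np.float64(16.5))
```

View pics/m3.png

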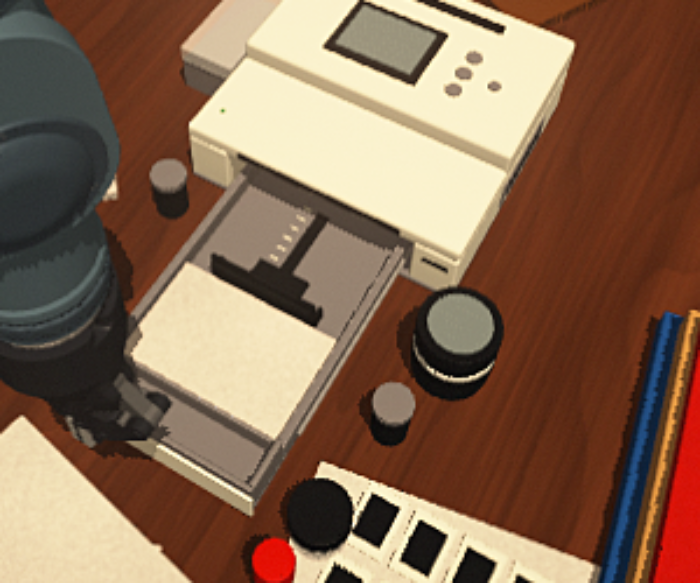

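The cards lie between the stop and the guide (guide at y≈-54 to -47), and everything else is undisturbed. I lower in front of the facia and push home.

Scaled: 30 mm is 0.05, 22 mm is 0.0367.

Emit:
{"op": "send_path", "data": {"segments": [{"trans":[0,0,0.05]},{"trans":[0,0,0.05]},{"trans":[0,0,0.05]},{"trans":[0,0,0.0367]},{"trans":[0,0,0.0233]},{"trans":[0,0,0.01]},{}]}}

```text
time_s: 12.43
eef_pos: [592.3, -244.5, 25.4]
ee_rot: [-0.002, 0.707, 0.707, -0.001]
wrist_force: [-0.3, 0.5, 0.4]
width: -0.1
grip_force: 0.0
```

Emit:
{"op": "send_path", "data": {"segments": [{"trans":[0.0133,0,0]},{"trans":[0.0133,0,0]},{"trans":[0.01,0,0]},{"trans":[0.0067,0,0]},{"trans":[0.0067,0,0]},{"trans":[0.0067,0,0]},{"trans":[0.0067,0,0]}]}}

```text
time_s: 13.02
eef_pos: [594.4, -210.5, 28.3]
ee_rot: [0.002, 0.708, 0.706, -0.001]
wrist_force: [-0.2, -3.9, 3.0]
width: 0.2
grip_force: 2.2
```

Emit:
{"op": "send_path", "data": {"segments": [{"trans":[0.01,0,0]},{"trans":[0.015,0,0]},{"trans":[0.02,0,0]},{"trans":[0.02,0,0]},{"trans":[0.02,0,0]},{"trans":[0.02,0,0]},{"trans":[0.02,0,0]},{"trans":[0.02,0,0]}]}}

```text
time_s: 13.68
eef_pos: [594.6, -123.1, 28.2]
ee_rot: [0.002, 0.708, 0.706, -0.0]
wrist_force: [0.4, -4.7, 3.7]
width: -0.2
grip_force: 2.6
```

Remaining travel is about 99 mm, to TCP y≈-24.

Scaled: 12 mm is 0.02, 10 mm is 0.0167.

Emit:
{"op": "send_path", "data": {"segments": [{"trans":[0.02,0,0]},{"trans":[0.02,0,0]},{"trans":[0.02,0,0]},{"trans":[0.02,0,0]},{"trans":[0.0167,0,0]},{"trans":[0.0133,0,0]},{"trans":[0.01,0,0]},{"trans":[0.0083,0,0]}]}}

```text
time_s: 14.35
eef_pos: [594.5, -44.9, 27.6]
ee_rot: [0.001, 0.707, 0.707, 0.0]
wrist_force: [1.1, -3.8, 2.4]
width: -0.0
grip_force: 2.2
```

Emit:
{"op": "send_path", "data": {"segments": [{"trans":[0.0067,0,0]},{"trans":[0.0067,0,0]},{"trans":[0.005,0,0]},{"trans":[0.0033,0,0]},{"trans":[0.0033,0,0]},{}]}}

```text
time_s: 14.85
eef_pos: [593.9, -29.7, 27.1]
ee_rot: [-0.0, 0.707, 0.707, 0.0]
wrist_force: [1.4, -2.8, 1.4]
width: -0.0
grip_force: 1.4
```

Emit:
{"op": "send_path", "data": {"segments": [{"trans":[0.0033,0,0]},{"trans":[0.0033,0,0]},{"trans":[0.0033,0,0]},{}]}}

```text
time_s: 15.18
eef_pos: [593.8, -23.7, 27.1]
ee_rot: [-0.0, 0.707, 0.707, 0.0]
wrist_force: [1.9, -3.1, 0.1]
width: 0.0
grip_force: 1.5
```

Scaled: 1.5 mm is 0.0025.

Emit:
{"op": "send_path", "data": {"segments": [{"trans":[0.0025,0,0]},{"trans":[0.0025,0,0]},{"trans":[0.0025,0,0]},{}]}}

```text
time_s: 15.52
eef_pos: [593.8, -21.9, 27.2]
ee_rot: [0.002, 0.708, 0.706, -0.002]
wrist_force: [1.7, -10.0, -0.7]
width: -0.0
grip_force: 5.1
```

Emit:
{"op": "send_path", "data": {"segments": [{"trans":[0.0025,0,0]},{"trans":[0.0025,0,0]},{"trans":[0.0025,0,0]},{}]}}

```text
time_s: 15.85
eef_pos: [593.8, -21.9, 27.3]
ee_rot: [0.005, 0.709, 0.705, -0.006]
wrist_force: [0.2, -21.5, -1.5]
width: 0.1
grip_force: 10.7
```

The tray is hard home at y=-21.9, as expected. I retreat and check.

Scaled: -35 mm is -0.0583, -30 mm is -0.05.

Emit:
{"op": "send_path", "data": {"segments": [{"trans":[-0.0133,0,0]},{"trans":[-0.025,0,0]},{"trans":[-0.0333,0,0]},{"trans":[-0.0333,0,-0.0333]},{"trans":[-0.0333,0,-0.0583]},{"trans":[-0.05,0,-0.0417]},{"trans":[-0.05,0,-0.0333]},{"trans":[-0.0333,0,0]}]}}

```text
time_s: 16.52
eef_pos: [595.7, -179.8, 131.9]
ee_rot: [0.002, 0.708, 0.707, 0.002]
wrist_force: [0.8, -0.7, -0.6]
width: -0.0
grip_force: 0.0
```

Emit:
{"op": "send_path", "data": {"segments": [{"trans":[-0.05,0,-0.0333]},{"trans":[-0.05,0,0]},{"trans":[-0.0333,0,0]},{},{},{}]}}

```text
time_s: 17.02
eef_pos: [592.9, -256.2, 146.3]
ee_rot: [-0.002, 0.707, 0.707, 0.0]
wrist_force: [0.1, 0.5, 0.5]
width: 0.1
grip_force: 0.0
```

Run:
```python
from h import *
c=cap('scene'); P=cloud(c); P0=np.load('scene0.npy')
for nm,Q in (('before',P0),('now',P)):
  z=Q[...,2]; X=Q[...,0];Y=Q[...,1]
  m=(z>12)&(z<40)&(Y<0)&(Y>-30)&(X>520)&(X<668); print(nm,'facia',m.sum(),np.median(Y[m]).round(1))
  for n,s in dict(canA=(252,222),canB=(347,321),lens=(377,289),glue=(297,390),loupe=(316,370),sbox=(278,160)).items():
    k,l=cv2.connectedComponents((abs(z-z[s[1],s[0]])<4).astype(np.uint8)); print(n,np.nanmean(Q[l==l[s[1],s[0]]],0).round(1))
cv2.imwrite('pics/m4.png',c['pixels'][:,:,::-1])
```

```text
before facia 481 -14.2
canA [463.2   1.8  50.9]
canB [734.6 -90.7  51.3]
lens [753.6 -16.4  72.5]
glue [ 721.5 -244.8   89. ]
loupe [ 726.  -188.6   45.3]
sbox [416.1 182.5  58.1]
now facia 482 -10.7
canA [463.2   2.   51.1]
canB [734.7 -90.5  50.6]
lens [753.7 -17.   72.2]
glue [ 721.5 -244.8   89. ]
loupe [ 726.1 -188.5   45.3]
sbox [416.2 181.4  58.2]
```

View pics/m4.png

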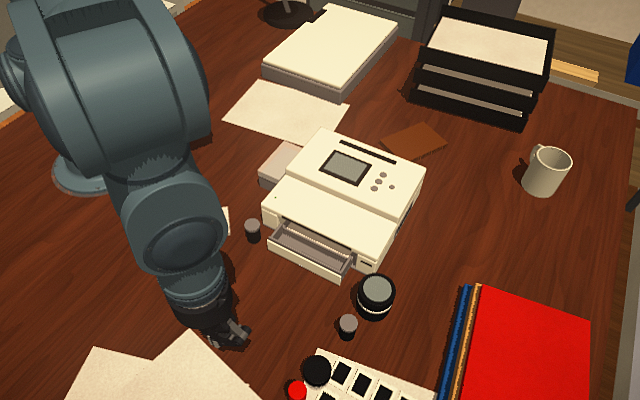

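The tray is home (facia at about (308,262)), the cans, lens, loupe, glue stick and slide box stand where they were, and the arm is clear.

```bash
python3 -c "
from workcell import manip; print(manip.sign_off())"
```

```text
the job is handed in; nothing more can be done
None
```

The tray was drawn out to its stop, the end guide was drawn up until it held the cards snugly against the card stop, and the tray was pushed fully home. The cans, lens, loupe, glue stick and slide box measured unmoved, and the job was handed in at about 17 s of the 51 s allowed; the judge's result was not shown.

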